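# Pry the snap cover off the junction box

## Robot

A 6-joint arm with a two-finger parallel gripper is mounted at the origin on a cart in front of the work surface, level with it; the furniture and walls round the work are solid. World frame = base frame: x ahead of the robot, y to its left, z up, the work surface at z = 0. Lengths are in m, angles in rad, forces in N, time in s.
With the tool pointing down it reaches from about 0.25 to 0.725 m from the base axis. Payload 4 kg.
Tool frame: the origin (TCP) lies midway between the tips of the shut fingers; the grasp point (between the pads) lies 19 mm behind it; z points along the fingers, y is the direction in which the jaws open and shut (so a half turn about z gives the same grasp; the last joint's range is limited). The gripper opens to 85 mm and grips with 20 to 120 N. Pads are 22 mm wide; open, the fingers measure 114 mm over their backs; the gripper's body (76 mm by 85 mm) begins 54 mm behind the grasp point. The pads swing forward as they close: fully open they stand 13 mm farther back than shut.
Start: joints at [1.315, 0.241, 0.005, 1.335, 0, 1.571], TCP at [0.127, 0.484, 0.231] pointing down, gripper open.
Joint ranges: [-2.72, 2.72], [-1.05, 1.87], [-1.09, 1.28], [-1.99, 2.15], [-1.42, 1.44], [-3.14, 3.14]. Speed limits (rad/s): [2.79, 2.79, 3.14, 3.14, 3.14, 3.14].

## Interface

Orientations are given as a unit quaternion [x, y, z, w].
In Python, from workcell import bot, eyes, job gives the robot as it stands.
- The arm moves only by the shell command python3 -m crank 'ROWS'. ROWS is a JSON object of lists of equal length, an entry for each row: "dr": the turn, a rotation vector about the tool's x, y, z in rad, a list of three; "travel": the shift along the tool's x, y, z in m, a list of three; "hand": the finger opening in m, from 0 to 0.0854. In form: {"dr": [[wx, wy, wz], ...], "travel": [[x, y, z], ...], "hand": [hand, ...]}. A call has 1 to 10 rows; each row is the pose to reach, as a shift and turn from the pose commanded when the call began, along the tool's axes at that moment; what a row does not reach only later rows make up. A row lasts 1/8 s, in which the tool goes at most 62.5 mm and 10.7 degrees, less where a joint would pass 70% of its speed; a pose out of reach is approached as far as the arm can. A call with a gripper value outside its range is refused whole. The fingers move at their own pace and stop on an object; the grip force is fixed at half the most. Time passes only in rows, so rows that repeat a pose let the fingers close. It gives the time, the measured TCP pose, the force and the opening at its end, in the units of the state.
- bot.get_obs(): the state, without advancing time (a new reading comes with each control period).
- eyes.camera(name): name is "scene" or "top" or "wrist"; returns a dict with "color" (420x560x3 uint8, red, green, blue), "K" (3x3 intrinsics, pixels), "R" (3x3) and "t" (3): a world point X has camera coordinates R X + t; the wrist camera has in their place "T_tool_cam" (4x4, takes a point from camera to tool coordinates, whose origin is the TCP and whose axes are the flange's). Camera axes: x right, y down, z forward; pixel columns grow to the right and rows downward; lengths in m; the calibration is good to about 2 mm. A picture is of the moment at which its call begins: read the wrist's pose just before it. There is no depth.
- job.job_done(): hands the job in, once; it reports no verdict.
The state is a dict: "clock": time; "joint_pos": joint angles; "joint_vel": joint speeds; "tau": joint torques, N m; "eef_pos": TCP position; "tool_rot": TCP orientation; "ft_force": force on the tool from outside, world axes, zero at the start; "ft_torque": the same for the moment, N m; "grip_width": finger opening in m.
Only numpy, scipy, OpenCV 4.12 (cv2) and the standard library are available. Lean on these libraries where they do the work, as an engineer would, in place of code of your own. Each camera call takes 0.05 s, during which the arm holds its last target.

## Task

Someone has to get at the terminals in the junction box: take the pry tool from the wooden stand, put its toe under the cover's edge at the notch, pry the snapped-in cover up until it pops, and hang the tool upright in its stand again by its collar. Then lift the loosened cover out with the fingers and lay it down (do not drop it) flat on the bench clear of the box, leaving the other things where they are.

Things in the scene. Friction and masses are not known exactly. Their poses are not given: they have to be found in the camera images.
- box: Grey junction box fixed to the bench, 140 (x) x 90 (y) x 50 (z) mm, origin: centre of its underside. Two black cable glands stand 20 mm out of its +x end. Recess in its top, x -35..50, y -29.5..29.5 mm, holds the cover flush with the rims. The notch, an open pocket x -57..-35, y -13..13 mm before the recess, has its floor 36 mm above the bench and runs on under the cover's edge.
- notch (a point): Centre of the notch's mouth, level with the box's top (50 mm above the bench), 11 mm from the recess. Axes as the box: x points to the cover, z up.
- cover_center (a point): Centre (half-way up) of the grey snap cover, a shell open below, 84 (x) x 56 (y) x 18 (z) mm: top plate 4 mm, skirts at the two y sides and the -x side. Axes as the box's while snapped in; its -x edge faces the notch. About 70 g.
- cover_edge (a point): Middle of the lower edge of the cover's top plate at the notch end, 42 mm in -x from the cover's centre and 5 mm above it; 46 mm above the bench while snapped in. The toe goes under here: the skirt is left out for 28 mm in y, with 10 mm of height under the plate down to the notch's floor.
- stand: Wooden tool stand fixed to the bench, 64 (x) x 60 (y) x 66 (z) mm, origin: centre of its underside. Slot in its top, x -7..17, y -12..12 mm, 62 mm deep; the tool hangs in it, collar on the stand's top, both origins on one vertical and x axes alike at the start.
- pry_handle (a point): Middle of the tool's upright black handle, 16 (x) x 22 (y) mm, 70 mm long: 35 mm below its top, 36 mm above the collar (40 x 36 x 4 mm), 106 mm above the bench in the stand. z points up. Below the collar a flat blade 14 (y) x 3.5 (x) mm reaches 100 mm below this point and ends in a toe bent to +x.
- pry_toe (a point): Tip of the tool's toe: 13 mm in +x from the handle's axis, 98.5 mm below the handle's middle. Toe 14 mm wide (y), 3 mm thick (this point is half-way up), 11 mm long before the blade.
- label_roll: Bystander: roll of white labels lying flat, diameter 83, height 44 mm, origin centre of its underside.
- glass_1: Bystander: small drinking glass, diameter 49, height 62 mm, origin centre of its underside.
- whetstone: Bystander: dark whetstone 52 x 78 x 21 mm, origin centre of its underside.
- marker_pen: Bystander: felt marker lying on its side, 18 x 132 (y) x 20 mm, origin centre of its underside.
- cover: The cover (origin 9 mm below its centre). Two sprung catches hold its notch edge down with about 8 N; it tilts about its far (+x) edge. Pried up by about 4 mm, it pops: the catches spring in under it and it stays with that edge about 13 mm up, tilted 9 degrees. Near the notch its y sides then stand proud of the rims and can be pinched from above, the fingertips just over the side rims.
- pry_tool: The pry tool, 120 g; origin on the handle's axis at the blade's lower end, 100 mm below the handle's middle, 6 mm above the bench in the stand.
Mind the look-alikes: they are no part of the job. Several things have the shape of the box; the one meant has the colours described above. Of the things shaped like the pry_tool, the black one is meant.

How it is judged:
By the outcome, as a careful person would: the job done as asked, in the order asked, and still so for the second after the job is handed in, with the robot touching nothing.
It also fails if it takes over 61 s, if anything falls off the work surface, if the arm or the gripper's body presses on something with over 40 N, if the wrist force passes 120 N, or if a joint passes its speed limit or range.

## Working session

There is one attempt and no reset: what is moved stays moved. The work goes in short steps, Python scripts to look and compute and a shell command to move; the robot and the scene stay as the last step left them, time stands still between calls to the robot, and variables do not carry over. Pictures are saved under pics/ and viewed, and the job is handed in when it is done.

```bash
ls; mkdir -p pics; python3 - <<'E'
from workcell import bot,eyes,job
import cv2,numpy as np,pickle
o=bot.get_obs(); print({k:np.round(v,4).tolist() for k,v in o.items()})
for n in ["scene","top","wrist"]:
    c=eyes.camera(n); pickle.dump(c,open(f"pics/{n}0.pkl","wb")); cv2.imwrite(f"pics/{n}0.png",c["color"][:,:,::-1])
    print(n,{k:np.round(v,4).tolist() for k,v in c.items() if k!="color"})
E
```

```text
pics
{'clock': 0.0, 'joint_pos': [1.315, 0.2414, 0.0037, 1.3352, 0.0, 1.5708], 'joint_vel': [0.0003, 0.0003, -0.0001, 0.0005, 0.0015, -0.0004], 'tau': [0.0012, -37.232, 25.2407, 0.017, 0.0001, 0.0], 'eef_pos': [0.1263, 0.4831, 0.2304], 'tool_rot': [0.1276, 0.9918, -0.001, -0.0001], 'ft_force': [0.1152, -0.7867, -0.1441], 'ft_torque': [-0.0347, 0.0241, 0.0221], 'grip_width': 0.0853}
scene {'K': [[529.6397, 0.0, 279.4962], [0.0, 529.6397, 212.8907], [0.0, 0.0, 1.0]], 'R': [[0.8229, -0.5682, -0.0066], [-0.3638, -0.5179, -0.7742], [0.4365, 0.6395, -0.6329]], 't': [-0.4819, 0.2934, 1.1815]}
top {'K': [[408.8711, 0.0, 282.2784], [0.0, 408.8711, 203.8409], [0.0, 0.0, 1.0]], 'R': [[0.0389, -0.9992, 0.0036], [-0.9788, -0.0389, -0.2011], [0.201, 0.0043, -0.9796]], 't': [-0.0182, 0.5835, 1.2228]}
wrist {'K': [[335.064, 0.0, 281.0176], [0.0, 335.064, 208.4558], [0.0, 0.0, 1.0]], 'T_tool_cam': [[-0.0004, -0.9583, -0.2856, 0.0715], [1.0, -0.0004, 0.0, 0.0007], [-0.0002, -0.2856, 0.9583, -0.1434], [0.0, 0.0, 0.0, 1.0]]}
```

View pics/scene0.png

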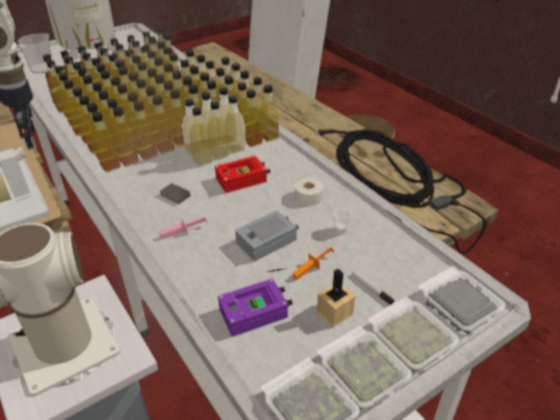

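View pics/top0.png

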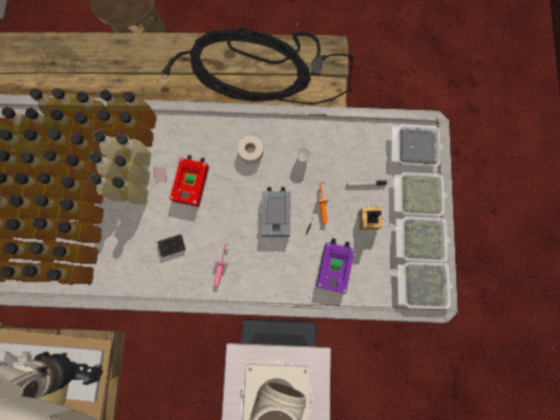

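View pics/wrist0.png

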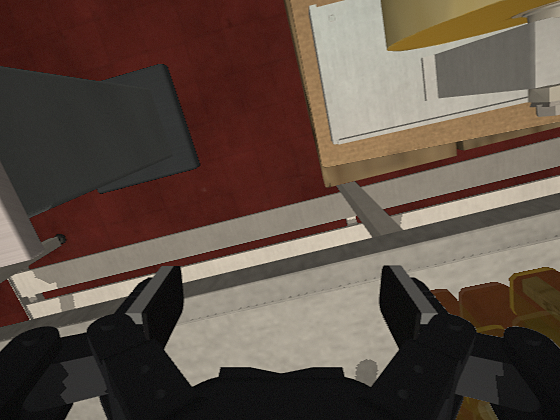

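```bash
cat > h.py <<'E'
import numpy as np,cv2,pickle
from scipy.spatial.transform import Rotation as Ro
def load(n): return pickle.load(open(f"pics/{n}.pkl","rb"))
def ray(c,uv,obs=None):
    d=np.linalg.inv(c["K"])@np.array([uv[0],uv[1],1.0])
    if "R" in c: R=np.array(c["R"]);t=np.array(c["t"]);return -R.T@t, R.T@d
    T=np.array(c["T_tool_cam"]);Rt=Ro.from_quat(obs["tool_rot"]).as_matrix()
    return obs["eef_pos"]+Rt@T[:3,3], Rt@T[:3,:3]@d
def onz(c,uv,z,obs=None):
    o,d=ray(c,uv,obs); return o+d*(z-o[2])/d[2]
def proj(c,X,obs=None):
    X=np.array(X,float)
    if "R" in c: p=c["R"]@X+c["t"]
    else:
        T=np.array(c["T_tool_cam"]);Rt=Ro.from_quat(obs["tool_rot"]).as_matrix()
        p=T[:3,:3].T@(Rt.T@(X-obs["eef_pos"])-T[:3,3])
    q=c["K"]@p; return q[:2]/q[2]
E
python3 - <<'E'
from h import *
for n,(x0,x1,y0,y1),s in [("top0",(230,400,160,300),4.7),("scene0",(225,375,200,330),4.6)]:
    im=load(n)["color"][y0:y1,x0:x1,::-1]
    cv2.imwrite(f"pics/{n}crop.png",cv2.resize(im,None,fx=s,fy=s,interpolation=cv2.INTER_CUBIC)[:600,:800])
c=load("top0")
for uv,z in [((276,213),.05),((371,217),.066),((250,148),.044),((303,155),.03),((172,246),.02),((366,184),.02),((336,265),.05),((322,200),.02)]: print(uv,onz(c,uv,z).round(3))
E
```

```text
(276, 213) [0.555 0.023 0.05 ]
(371, 217) [ 0.552 -0.272  0.066]
(250, 148) [0.769 0.117 0.044]
(303, 155) [ 0.756 -0.057  0.03 ]
(172, 246) [0.442 0.348 0.02 ]
(366, 184) [ 0.669 -0.266  0.02 ]
(336, 265) [ 0.401 -0.167  0.05 ]
(322, 200) [ 0.61  -0.123  0.02 ]
```

View pics/top0crop.png

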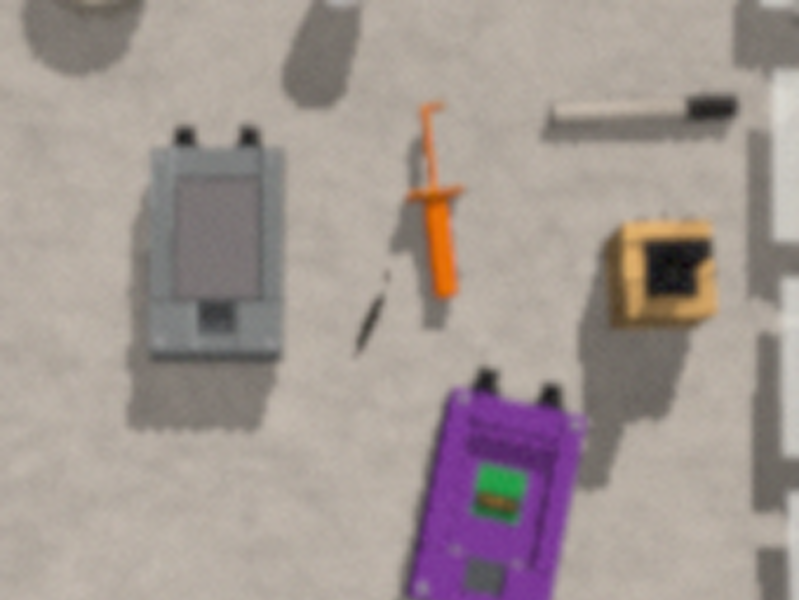

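View pics/scene0crop.png

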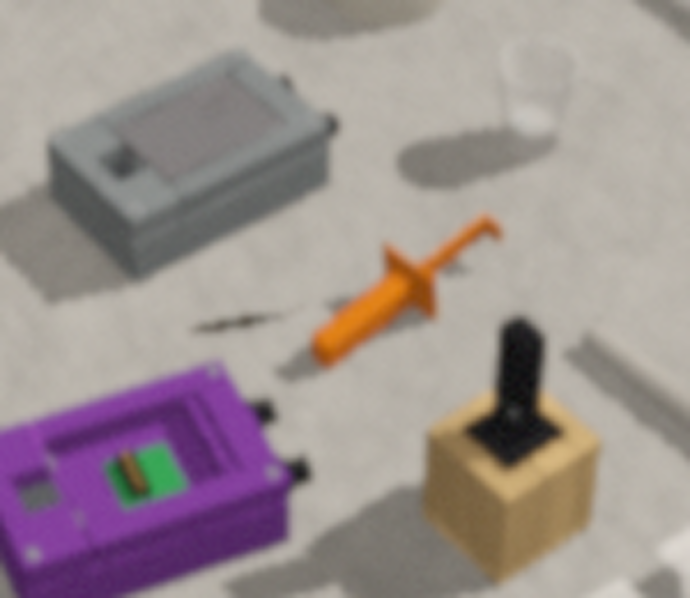

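```bash
cat >> h.py <<'E'
def down(yaw): # yaw of tool x-axis in world, tool pointing down
    c,s=np.cos(yaw),np.sin(yaw); x=np.array([c,s,0]);z=np.array([0,0,-1.]);y=np.cross(z,x)
    return np.stack([x,y,z],1)
def plan(p,R,p0=None,q0=None):
    from workcell import bot
    o=bot.get_obs(); p0=o["eef_pos"] if p0 is None else np.array(p0); q0=o["tool_rot"] if q0 is None else q0
    R0=Ro.from_quat(q0).as_matrix()
    t=R0.T@(np.array(p)-p0); w=Ro.from_matrix(R0.T@R).as_rotvec()
    print("clock",o["clock"],"travel",t.round(4).tolist(),"dr",w.round(4).tolist(),"rows>=",round(max(np.linalg.norm(t)/.0625,np.linalg.norm(w)/.186),1))
def snap(name,cam="wrist",crop=None,s=None):
    from workcell import bot,eyes
    o=bot.get_obs();c=eyes.camera(cam);c["obs"]=o
    pickle.dump(c,open(f"pics/{name}.pkl","wb"));im=c["color"][:,:,::-1]
    if crop: x0,x1,y0,y1=crop; im=im[y0:y1,x0:x1]
    if s: im=cv2.resize(im,None,fx=s,fy=s,interpolation=cv2.INTER_CUBIC)
    cv2.imwrite(f"pics/{name}.png",im); return c
E
python3 -c "
from h import *
plan([.50,-.26,.25],down(np.pi))"
```

```text
clock 0.15 travel [-0.5495, -0.6246, -0.0184] dr [-0.0016, -0.0002, -0.2558] rows>= 13.3
```

```bash
python3 -m crank '{"dr":[[0,0,-0.1],[0,0,-0.2],[0,0,-0.256],[0,0,-0.256],[0,0,-0.256],[0,0,-0.256],[0,0,-0.256],[0,0,-0.256],[0,0,-0.256],[0,0,-0.256]],"travel":[[-0.04,-0.046,-0.005],[-0.08,-0.092,-0.01],[-0.12,-0.138,-0.018],[-0.16,-0.184,-0.018],[-0.2,-0.23,-0.018],[-0.24,-0.276,-0.018],[-0.28,-0.322,-0.018],[-0.32,-0.368,-0.018],[-0.36,-0.414,-0.018],[-0.40,-0.46,-0.018]],"hand":[0.08,0.08,0.08,0.08,0.08,0.08,0.08,0.08,0.08,0.08]}'
python3 -c "
from h import *
plan([.50,-.26,.25],down(np.pi))"
```

```text
clock: 1.4
eef_pos: [0.3976, -0.0646, 0.2494]
tool_rot: [0.0, 1.0, 0.0, 0.0]
ft_force: [2.0, 1.6, 0.9]
grip_width: 0.0801
clock 1.4 travel [-0.1025, -0.1954, -0.0006] dr [0.0003, 0.0007, -0.0005] rows>= 3.5
```

```bash
python3 -m crank '{"dr":[[0,0,0],[0,0,0],[0,0,0],[0,0,0],[0,0,0]],"travel":[[-0.026,-0.049,0],[-0.052,-0.098,0],[-0.077,-0.146,0],[-0.102,-0.195,0],[-0.102,-0.195,0]],"hand":[0.08,0.08,0.08,0.08,0.08]}'
python3 -c "
from h import *
c=snap('w1');print(c['obs']['eef_pos'],c['obs']['joint_pos'])"
```

```text
clock: 2.02
eef_pos: [0.4998, -0.2605, 0.247]
tool_rot: [0.002, 1.0, 0.0, -0.001]
ft_force: [-0.2, 1.2, -0.1]
grip_width: 0.0799
[ 0.49975232 -0.2604848   0.24700404] [-4.80267193e-01  3.65130454e-01  2.17712800e-01  1.42562249e+00
 -4.04939254e-04 -4.76498881e-01]
```

View pics/w1.png

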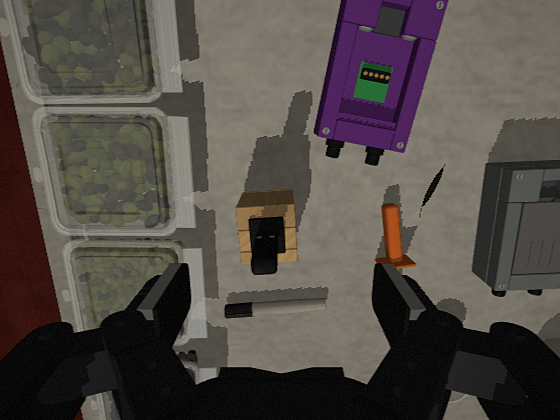

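```bash
python3 - <<'E'
from h import *
c=load('w1');im=c["color"][180:290,215:325,::-1]
im=np.clip(im.astype(float)*1.6+10,0,255).astype(np.uint8)
cv2.imwrite("pics/w1c.png",cv2.resize(im,None,fx=5.4,fy=5.4,interpolation=cv2.INTER_CUBIC))
E
```

```text
(no output)
```

View pics/w1c.png

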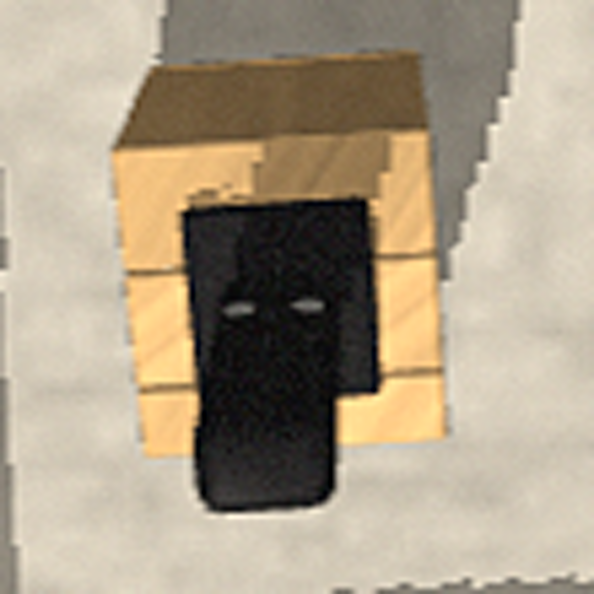

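```bash
python3 - <<'E'
from h import *
c=load('w1');o=c['obs']
f=lambda u,v,z: onz(c,(215+u/5.4-.4,180+v/5.4-.4),z,o)
S=[f(*p,.066) for p in [(113,150),(427,130),(445,437),(148,455)]]
C=[f(*p,.070) for p in [(183,210),(372,198),(380,393)]]
H=[f(*p,.141) for p in [(200,500),(333,497)]]
for P in (S,C,H):
    P=np.array(P);print((P[:,:2]*1000).round(1).tolist());d=np.diff(P,axis=0);print(np.linalg.norm(d,axis=1)*1000, np.degrees(np.arctan2(d[:,1],d[:,0])))
print(np.mean(S,0), (C[0]+C[2])/2, np.mean(H,0))
for n in ("top0","scene0"): k=load(n); print(-np.array(k["R"]).T@k["t"])
E
```

```text
[[523.3, -305.9], [519.7, -247.3], [582.2, -243.3], [585.8, -301.7]]
[58.75335821 62.64365448 58.47543621] [ 93.53447885   3.60570404 -86.46913839]
[[533.8, -292.8], [531.6, -257.6], [571.0, -256.1]]
[35.29537844 39.3849886 ] [93.56039381  2.11965651]
[[557.0, -284.4], [556.6, -264.1]]
[20.27267027] [91.16229576]
[ 0.55273826 -0.27453492  0.066     ] [ 0.55241619 -0.2744392   0.07      ] [ 0.55682554 -0.27424708  0.141     ]
[ 3.25977959e-01 -8.37003328e-04  1.31515894e+00]
[-0.01244294 -0.87743925  0.97176382]
```

```bash
python3 -c "
from h import *
plan([.5527,-.2745,.20],down(np.radians(93.5)))"
python3 -m crank '{"dr":[[0,0,0.17],[0,0,0.34],[0,0,0.51],[0,0,0.68],[0,0,0.85],[0,0,1.02],[0,0,1.19],[0,0,1.36],[0,0,1.51],[0,0,1.51]],"travel":[[-0.01,-0.003,0],[-0.02,-0.006,0.01],[-0.03,-0.009,0.02],[-0.04,-0.014,0.03],[-0.053,-0.014,0.04],[-0.053,-0.014,0.047],[-0.053,-0.014,0.047],[-0.053,-0.014,0.047],[-0.053,-0.014,0.047],[-0.053,-0.014,0.047]],"hand":[0.08,0.08,0.08,0.08,0.08,0.08,0.08,0.08,0.08,0.08]}'
python3 -c "
from h import *
c=snap('w2');plan([.5527,-.2745,.088],down(np.radians(93.5)))"
```

```text
clock 2.075 travel [-0.0539, -0.0158, 0.0474] dr [-0.0007, -0.0032, 1.5075] rows>= 8.1
clock: 3.32
eef_pos: [0.5517, -0.27, 0.2028]
tool_rot: [0.684, 0.729, 0.0, -0.0]
ft_force: [-0.5, 0.7, -0.5]
grip_width: 0.0799
clock 3.375 travel [-0.0043, 0.0006, 0.1147] dr [-0.0, -0.0002, 0.0037] rows>= 1.8
```

View pics/w2.png

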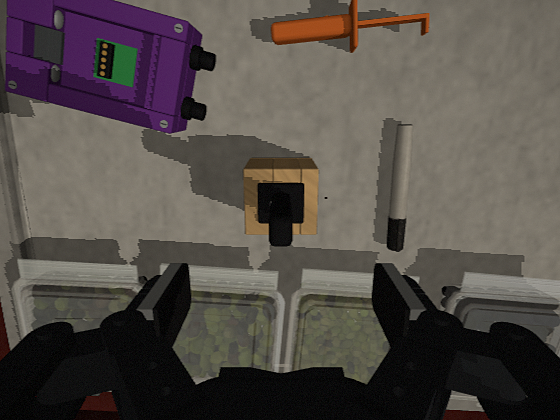

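```bash
python3 -m crank '{"dr":[[0,0,0],[0,0,0],[0,0,0],[0,0,0],[0,0,0],[0,0,0],[0,0,0],[0,0,0],[0,0,0],[0,0,0]],"travel":[[-0.004,0.001,0.03],[-0.0045,0.001,0.06],[-0.0045,0.001,0.09],[-0.0045,0.001,0.110],[-0.0045,0.001,0.114],[-0.0045,0.001,0.114],[-0.0045,0.001,0.114],[-0.0045,0.001,0.114],[-0.0045,0.001,0.114],[-0.0045,0.001,0.114]],"hand":[0.08,0.08,0.08,0.08,0.05,0.0,0.0,0.0,0,0]}'
```

```text
clock: 4.62
eef_pos: [0.5543, -0.2763, 0.0898]
tool_rot: [0.685, 0.728, 0.0, 0.001]
ft_force: [-0.5, 1.2, 5.0]
grip_width: 0.0158
```

```bash
python3 -m crank '{"dr":[[0,0,0],[0,0,0],[0,0,0],[0,0,0],[0,0,0],[0,0,0],[0,0,0]],"travel":[[0,0,-0.01],[0,0,-0.03],[0,0,-0.05],[0,0,-0.07],[0,0,-0.09],[0,0,-0.11],[0,0,-0.11]],"hand":[0,0,0,0,0,0,0]}'
python3 -c "
from h import *
c=snap('w3');snap('s3','scene');print(c['obs'])"
```

```text
clock: 5.5
eef_pos: [0.5543, -0.2764, 0.2001]
tool_rot: [0.685, 0.728, 0.001, 0.002]
ft_force: [-0.4, 0.6, -0.7]
grip_width: 0.0152
{'clock': 5.5, 'joint_pos': array([-4.62516294e-01,  4.91738522e-01,  2.90088535e-01,  1.36573387e+00,
        3.31980489e-05,  1.04730803e+00]), 'joint_vel': array([-0.00136908,  0.02133979, -0.04705824, -0.02385457, -0.00035636,
        0.00050805]), 'tau': array([ 1.25072293e-03, -5.02591753e+01,  2.61916709e+01,  2.89683463e-01,
        1.40674616e-03, -1.96820688e-04]), 'eef_pos': array([ 0.55429858, -0.27635462,  0.20009878]), 'tool_rot': array([6.85223678e-01, 7.28330694e-01, 5.07712359e-04, 1.62903224e-03]), 'ft_force': array([-0.41526212,  0.61574081, -0.66133049]), 'ft_torque': array([ 0.05015898, -0.03837612, -0.02057627]), 'grip_width': 0.01518343325308806}
```

View pics/w3.png

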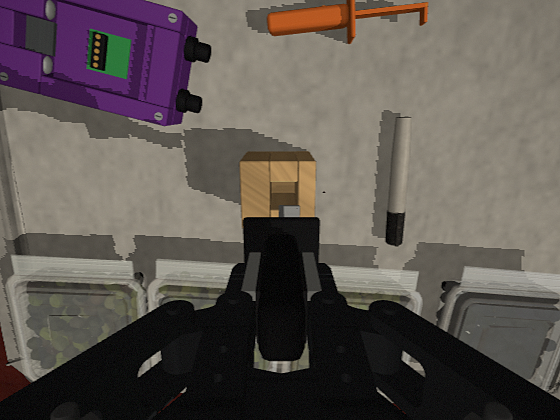

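View pics/s3.png

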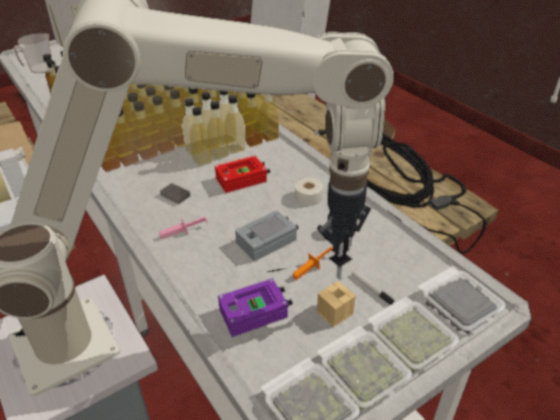

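```bash
python3 - <<'E'
from h import *
c=load('w3');o=c['obs']
im=c["color"][140:230,230:330,::-1]
cv2.imwrite("pics/w3c.png",cv2.resize(np.clip(im*1.3,0,255).astype(np.uint8),None,fx=6,fy=6,interpolation=cv2.INTER_CUBIC))
plan([.50,-.045,.22],down(np.radians(91)))
for X in ([13,7],[13,-7],[1.75,7]):
    a=np.radians(3.5);p=o["eef_pos"]+np.array([X[0]*np.cos(a)-X[1]*np.sin(a),X[0]*np.sin(a)+X[1]*np.cos(a),0])/1000;p[2]=o["eef_pos"][2]-.0838+.003;print(proj(c,p,o))
E
```

```text
clock 5.6 travel [0.2336, -0.039, -0.0222] dr [-0.0008, -0.0005, 0.0435] rows>= 3.8
[297.41334523 207.25891341]
[297.14543777 226.18076572]
[281.28261372 207.27835085]
```

View pics/w3c.png

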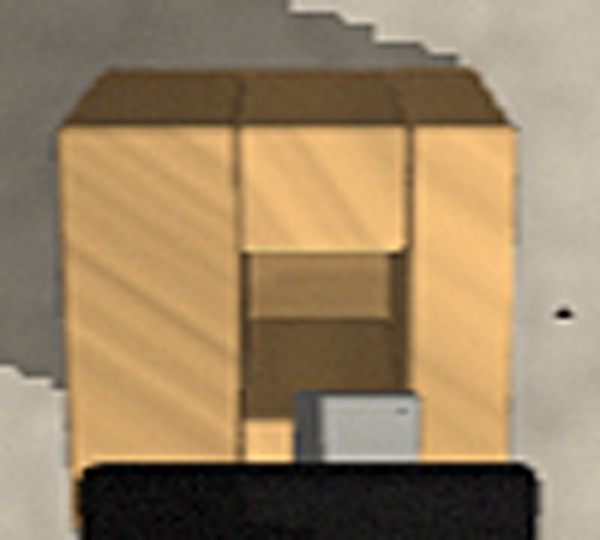

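```bash
python3 -m crank '{"dr":[[0,0,0.01],[0,0,0.02],[0,0,0.03],[0,0,0.043],[0,0,0.043],[0,0,0.043],[0,0,0.043]],"travel":[[0.04,-0.006,-0.006],[0.09,-0.015,-0.018],[0.14,-0.024,-0.022],[0.19,-0.032,-0.022],[0.225,-0.038,-0.022],[0.234,-0.039,-0.022],[0.234,-0.039,-0.022]],"hand":[0,0,0,0,0,0,0]}'
python3 -c "
from h import *
c=snap('w4');print(c['obs']['eef_pos'],c['obs']['tool_rot'])"
```

```text
clock: 6.48
eef_pos: [0.5, -0.0446, 0.2196]
tool_rot: [0.7, 0.714, -0.001, -0.0]
ft_force: [-0.3, -0.5, -0.1]
grip_width: 0.0154
[ 0.49995452 -0.04462404  0.21962807] [ 7.00359006e-01  7.13790502e-01 -5.61772977e-04 -2.58555135e-04]
```

View pics/w4.png

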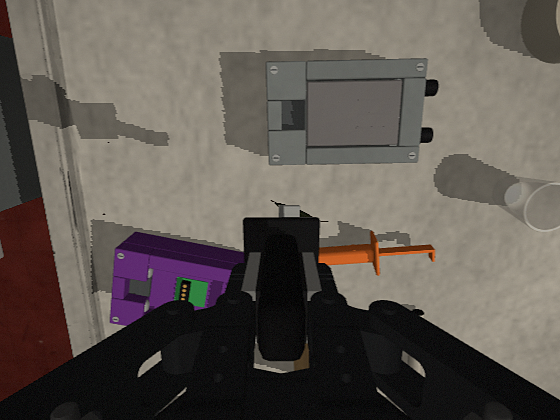

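```bash
python3 - <<'E'
from h import *
c=load('w4')
im=c["color"][40:220,255:445,::-1]
cv2.imwrite("pics/w4c.png",cv2.resize(np.clip(im*1.3,0,255).astype(np.uint8),None,fx=4.2,fy=3.3,interpolation=cv2.INTER_CUBIC))
im=c["color"][85:145,255:325,::-1]
cv2.imwrite("pics/w4d.png",cv2.resize(np.clip(im*1.3,0,255).astype(np.uint8),None,fx=9,fy=9,interpolation=cv2.INTER_CUBIC))
E
```

```text
(no output)
```

View pics/w4c.png

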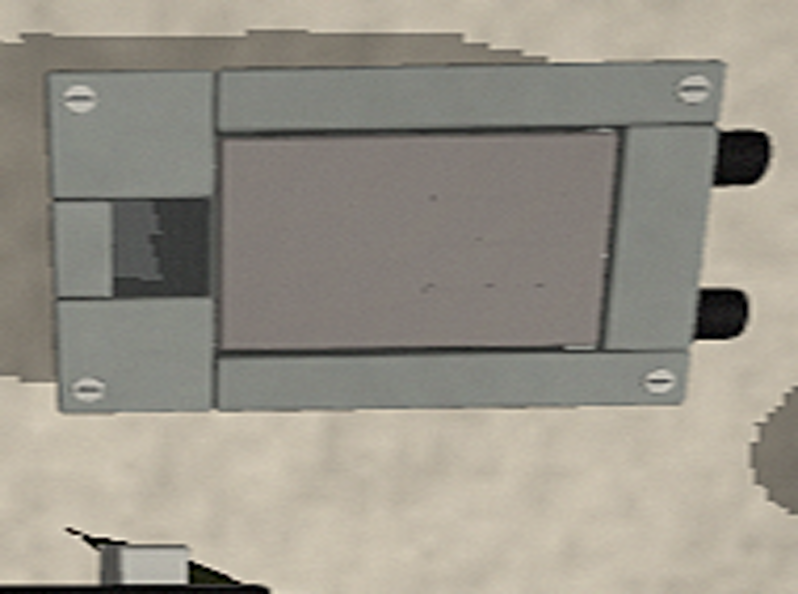

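View pics/w4d.png

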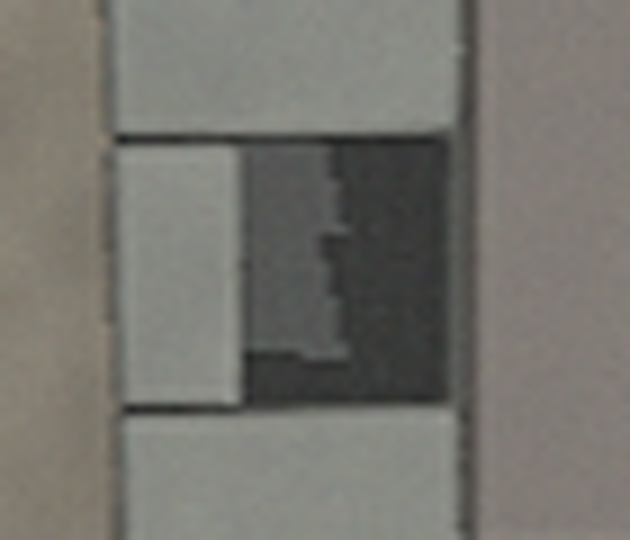

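```bash
python3 - <<'E'
from h import *
c=load('w4');o=c['obs']
P=[];B=[]
for (u,v),b in [((50,72),(-70,45)),((722,63),(70,45)),((685,402),(70,-45)),((61,411),(-70,-45))]:
    P.append(onz(c,(255+u/4.2-.4,40+v/3.3-.35),.05,o)[:2]*1000);B.append(b)
for (u,v),b in [((243,138),(-57,13)),((243,407),(-57,-13)),((465,138),(-35,13)),((465,407),(-35,-13))]:
    P.append(onz(c,(255+u/9-.45,85+v/9-.45),.05,o)[:2]*1000);B.append(b)
P=np.array(P);B=np.array(B,float)
pm,bm=P.mean(0),B.mean(0);U,S,V=np.linalg.svd((B-bm).T@(P-pm));R=(U@V).T
t=pm-R@bm;print("box",t,"yaw",np.degrees(np.arctan2(R[1,0],R[0,0])));print((P-(B@R.T+t)).round(1).tolist())
print("notch",R@[-46,0]+t)
# toe in w4, top at tool z: eef-.0838+.003
z=o["eef_pos"][2]-.0808
# toe right edge and upper(+y) edge in crop c
print("toe",onz(c,(255+187/4.2-.4,40+545/3.3-.35),z,o)*1000-o["eef_pos"]*1000, onz(c,(255+120/4.2-.4,40+545/3.3-.35),z,o)*1000-o["eef_pos"]*1000)
c=load('w3');o=c['obs'];z=o["eef_pos"][2]-.0808
print("toe3",onz(c,(299.3,204.9),z,o)*1000-o["eef_pos"]*1000)
t3=load('top0'); print(onz(t3,(276,213),.05))
E
```

```text
box [557.16779888  25.01799303] yaw 2.1760687169292305
[[0.9, -0.2], [-1.5, -0.8], [-0.5, 0.7], [0.5, 0.9], [0.3, 0.0], [-0.2, 0.1], [0.2, -0.4], [0.3, -0.3]]
notch [511.20097118  23.27135307]
toe [ 13.63619929   9.2153166  -80.8       ] [  2.5390219    9.00371726 -80.8       ]
toe3 [ 13.73155366   9.56670992 -80.8       ]
[0.55547361 0.02335871 0.05      ]
```

```bash
python3 -c "
from h import *
plan([.505,.0208,.145],down(np.radians(92.2)))"
```

```text
clock 6.525 travel [0.066, 0.006, 0.0747] dr [-0.0008, 0.0005, -0.0206] rows>= 1.6
```

```bash
python3 -m crank '{"dr":[[0,0,-0.01],[0,0,-0.021],[0,0,-0.021],[0,0,-0.021],[0,0,-0.021],[0,0,-0.021]],"travel":[[0.03,0.003,0],[0.06,0.006,0.02],[0.066,0.006,0.045],[0.066,0.006,0.07],[0.066,0.006,0.0747],[0.066,0.006,0.0747]],"hand":[0,0,0,0,0,0]}'
python3 -c "
from h import *
c=snap('w5',crop=(210,350,90,220),s=4.5);print(c['obs']['eef_pos'],c['obs']['tool_rot'])
plan([.505,.0208,.1228],down(np.radians(92.2)))
snap('s5','scene',(180,340,150,290),4.2)"
```

```text
clock: 7.28
eef_pos: [0.5054, 0.0205, 0.1456]
tool_rot: [0.694, 0.72, -0.0, -0.0]
ft_force: [-0.6, 0.3, -1.2]
grip_width: 0.0151
[0.50536032 0.02045222 0.14562214] [ 6.93755005e-01  7.20211047e-01 -1.88928187e-04 -7.18950784e-05]
clock 7.325 travel [0.0002, -0.0009, 0.0235] dr [0.0011, 0.0001, -0.0008] rows>= 0.4
```

View pics/w5.png

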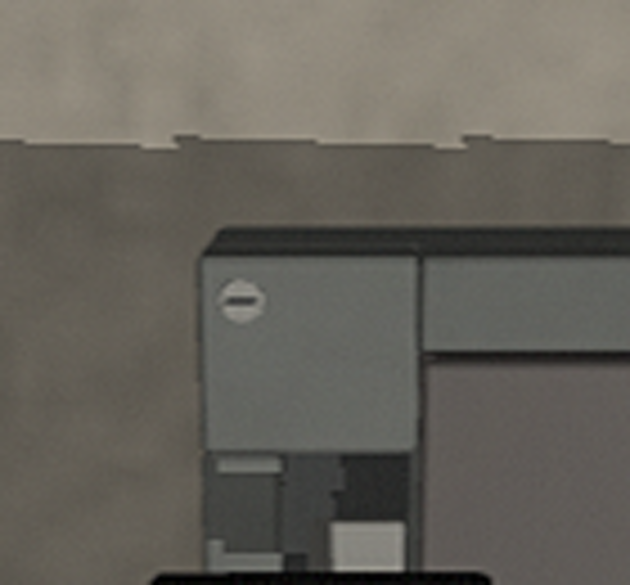

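View pics/s5.png

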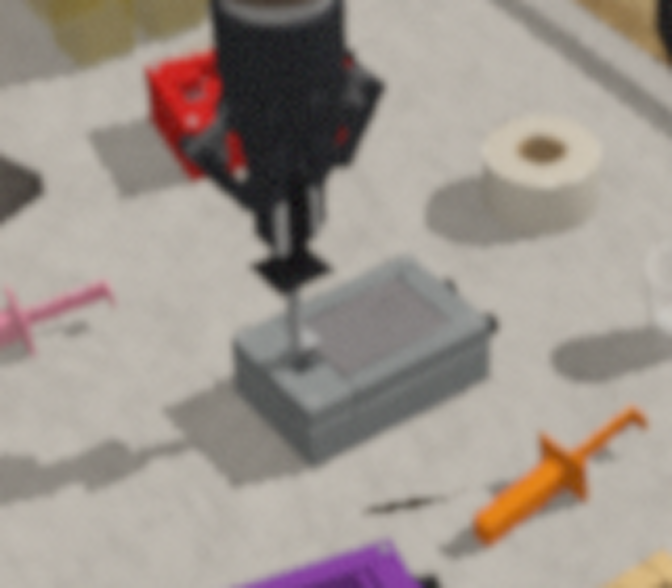

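```bash
python3 - <<'E'
from h import *
c=load('w5');o=c['obs']
g=lambda u,v,z:(onz(c,(210+u/4.5-.4,90+v/4.5-.4),z,o)*1000).round(1)
print("toe tip,+y",g(405,522,o["eef_pos"][2]-.0808)); print("rim at -35,+13",g(416,452,.05),"box edge -70",g(203,452,.05))
E
```

```text
toe tip,+y [519.3  29.3  64.8]
rim at -35,+13 [521.4  37.   50. ] box edge -70 [486.8  35.7  50. ]
```

```bash
python3 -m crank '{"dr":[[0,0,0],[0,0,0],[0,0,0],[0,0,0],[0,0,0]],"travel":[[0.001,-0.0015,0.0],[0.001,-0.0015,0.007],[0.001,-0.0015,0.015],[0.001,-0.0015,0.0225],[0.001,-0.0015,0.0225]],"hand":[0,0,0,0,0]}'
python3 -c "
from h import *
c=snap('w6',crop=(210,350,90,220),s=4.5);print(c['obs']['eef_pos'],c['obs']['tool_rot'])"
```

```text
clock: 8.0
eef_pos: [0.5027, 0.0223, 0.122]
tool_rot: [0.693, 0.721, -0.001, -0.001]
ft_force: [-0.1, -0.3, -1.3]
grip_width: 0.0151
[0.50266545 0.02234157 0.12202001] [ 0.69313496  0.72080695 -0.00081292 -0.0007788 ]
```

View pics/w6.png

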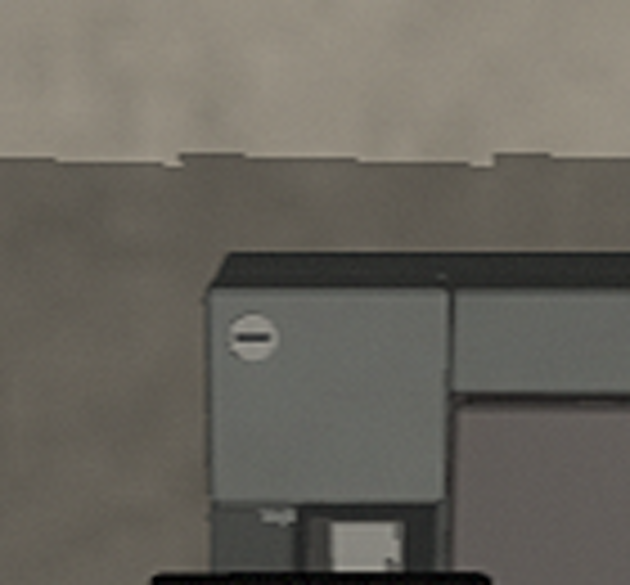

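```bash
python3 -m crank '{"dr":[[0,0,0],[0,0,0],[0,0,0],[0,0,0]],"travel":[[0,0.003,0],[0,0.006,0],[0,0.010,0],[0,0.010,0]],"hand":[0,0,0,0]}'
python3 -c "
from h import *
c=snap('w7',crop=(210,350,90,220),s=4.5);print(c['obs']['eef_pos'],c['obs']['ft_force'])"
```

```text
clock: 8.55
eef_pos: [0.514, 0.0227, 0.1232]
tool_rot: [0.693, 0.721, 0.0, 0.0]
ft_force: [-0.4, -1.0, -0.9]
grip_width: 0.0151
[0.51404136 0.02273838 0.12323113] [-0.38294961 -1.01825366 -0.85799119]
```

View pics/w7.png

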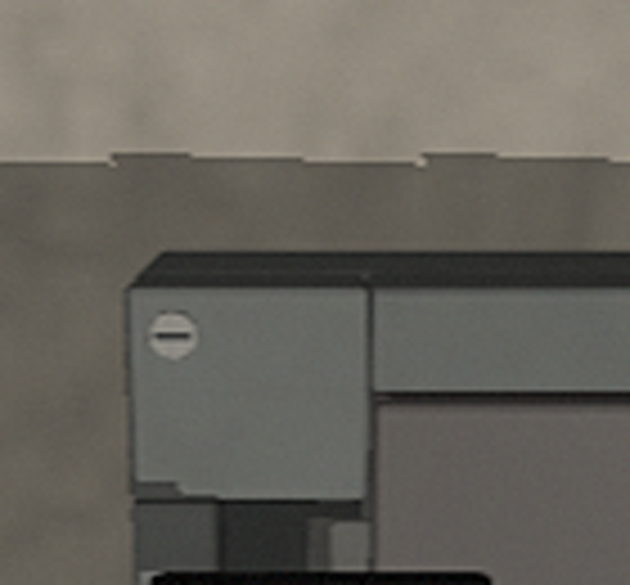

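```bash
python3 -m crank '{"dr":[[0,0,0],[0,0,0],[0,0,0],[0,0,0],[0,0,0],[0,0,0]],"travel":[[0,0,-0.002],[0,0,-0.004],[0,0,-0.006],[0,0,-0.008],[0,0,-0.010],[0,0,-0.010]],"hand":[0,0,0,0,0,0]}'
python3 -c "
from h import *
c=snap('w8');print(c['obs']['eef_pos'],c['obs']['ft_force'])"
```

```text
clock: 9.35
eef_pos: [0.5135, 0.0227, 0.1336]
tool_rot: [0.693, 0.721, 0.0, 0.0]
ft_force: [1.4, -0.3, -3.2]
grip_width: 0.0154
[0.5135414  0.02269823 0.13355949] [ 1.3810005  -0.3220295  -3.16324241]
```

View pics/w8.png

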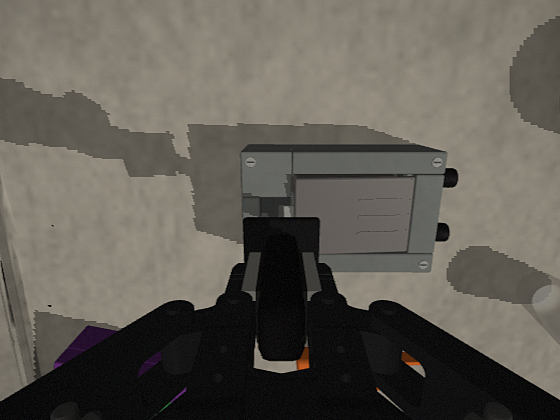

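```bash
python3 -m crank '{"dr":[[0,0,0],[0,0,0],[0,0,0]],"travel":[[0,0,-0.002],[0,0,-0.003],[0,0,-0.003]],"hand":[0,0,0]}'
python3 -c "
from h import *
c=snap('w9',crop=(210,350,90,220),s=4.5);print(c['obs']['eef_pos'],c['obs']['ft_force'])
snap('s9','scene',(210,330,190,280),5)"
```

```text
clock: 9.78
eef_pos: [0.5137, 0.0227, 0.1367]
tool_rot: [0.693, 0.721, 0.0, 0.0]
ft_force: [0.9, 0.3, -1.5]
grip_width: 0.0153
[0.51367861 0.02272172 0.13670096] [ 0.91406885  0.25813057 -1.54091304]
```

View pics/w9.png

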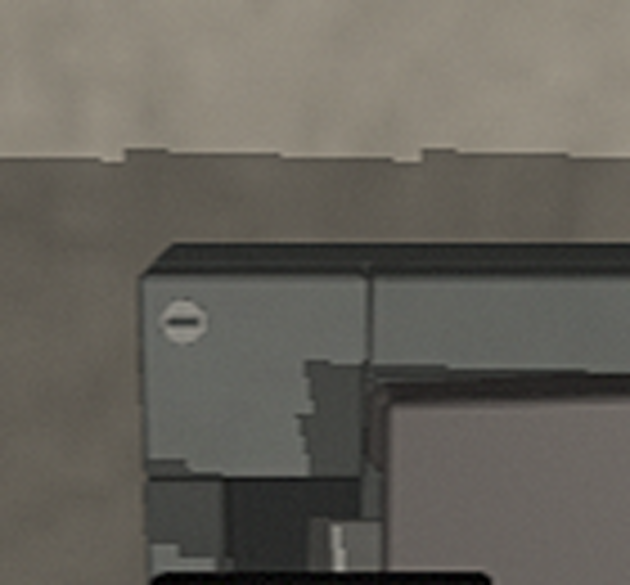

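View pics/s9.png

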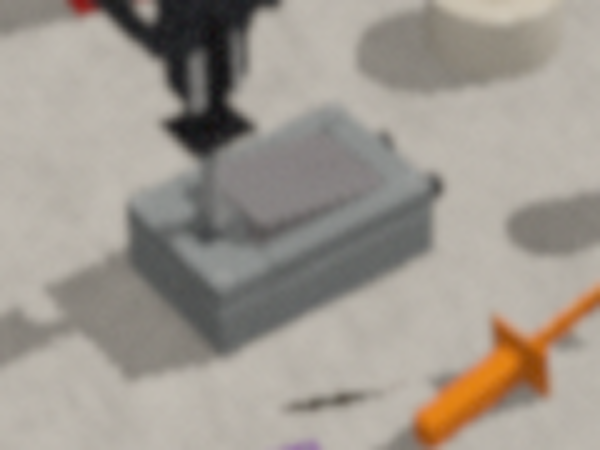

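```bash
python3 -m crank '{"dr":[[0,0,0],[0,0,0],[0,0,0],[0,0,0],[0,0,0],[0,0,0]],"travel":[[0,0,0.004],[0,0,0.006],[0,-0.004,0.006],[0,-0.008,0.006],[0,-0.0115,0.006],[0,-0.0115,0.006]],"hand":[0,0,0,0,0,0]}'
python3 -c "
from h import *
c=snap('w10',crop=(210,350,90,220),s=4.5);print(c['obs']['eef_pos'],c['obs']['ft_force'])
snap('s10','scene',(210,330,190,280),5)"
```

```text
clock: 10.62
eef_pos: [0.5017, 0.0223, 0.1302]
tool_rot: [0.693, 0.721, 0.0, 0.0]
ft_force: [-0.7, 0.4, -1.0]
grip_width: 0.0153
[0.50168716 0.02225907 0.13021231] [-0.66505088  0.36160117 -0.96903862]
```

View pics/w10.png

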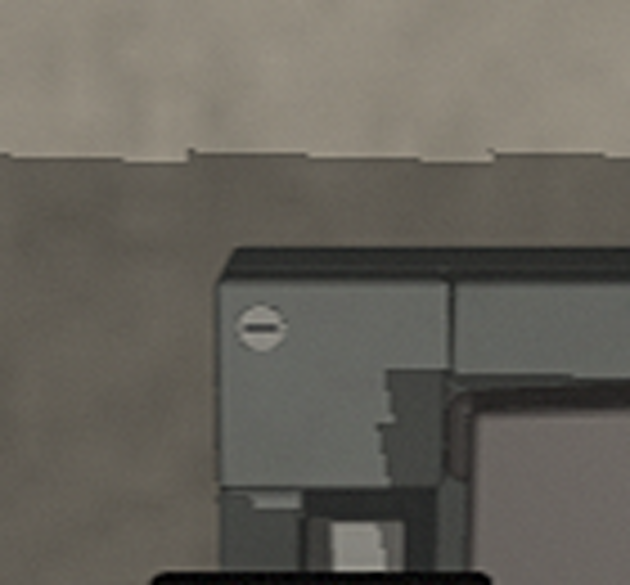

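View pics/s10.png

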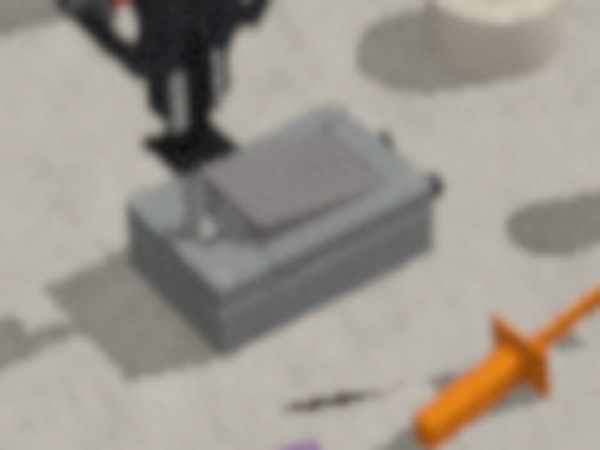

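```bash
python3 -c "
from h import *
plan([.5543,-.2763,.20],down(np.radians(93.5)))"
python3 -m crank '{"dr":[[0,0,0],[0,0,0],[0,0,0],[0,0,0],[0,0,0],[0,0,-0.01],[0,0,-0.02],[0,0,-0.023],[0,0,-0.023],[0,0,-0.023]],"travel":[[0,0,-0.02],[0,0,-0.045],[0,0,-0.07],[-0.04,0.01,-0.07],[-0.09,0.02,-0.07],[-0.14,0.03,-0.07],[-0.19,0.04,-0.07],[-0.24,0.05,-0.07],[-0.28,0.06,-0.07],[-0.28,0.06,-0.07]],"hand":[0,0,0,0,0,0,0,0,0,0]}'
python3 -c "
from h import *
plan([.5543,-.2763,.20],down(np.radians(93.5)))"
```

```text
clock 10.725 travel [-0.3004, 0.0405, -0.0697] dr [0.0004, 0.0, -0.0221] rows>= 5.0
clock: 11.98
eef_pos: [0.5731, -0.2583, 0.1991]
tool_rot: [0.686, 0.727, -0.0, 0.0]
ft_force: [-0.2, 0.3, -1.6]
grip_width: 0.0151
clock 11.975 travel [-0.0169, -0.0198, -0.0009] dr [-0.0002, 0.0003, -0.0033] rows>= 0.4
```

```bash
python3 -m crank '{"dr":[[0,0,0],[0,0,0],[0,0,0],[0,0,0]],"travel":[[-0.017,-0.02,0],[-0.017,-0.02,0],[-0.017,-0.02,0.0],[-0.017,-0.02,0]],"hand":[0,0,0,0]}'
python3 -c "
from h import *
c=snap('w11',crop=(210,350,90,230),s=4.3);print(c['obs']['eef_pos'],c['obs']['tool_rot'])"
```

```text
clock: 12.48
eef_pos: [0.5545, -0.2724, 0.2003]
tool_rot: [0.684, 0.729, 0.0, 0.0]
ft_force: [-0.4, 0.1, -0.5]
grip_width: 0.0151
[ 0.55446659 -0.27240315  0.20028475] [6.84353778e-01 7.29150091e-01 2.00998536e-04 1.04293922e-04]
```

View pics/w11.png

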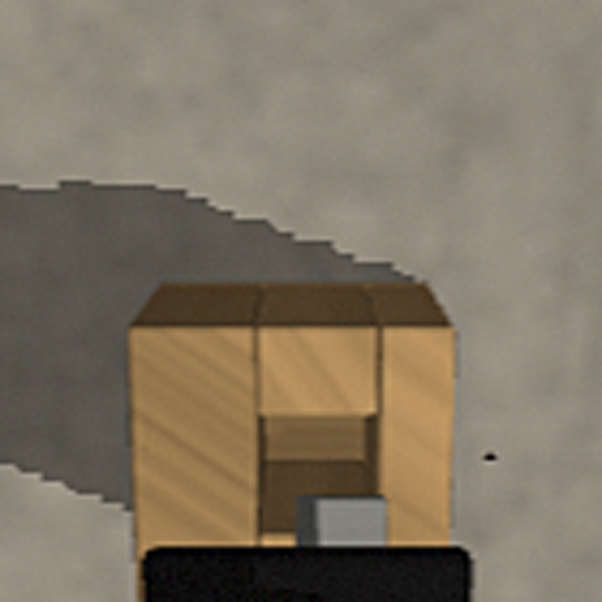

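```bash
python3 -m crank '{"dr":[[0,0,0],[0,0,0],[0,0,0]],"travel":[[-0.003,0,0.01],[-0.0036,0,0.02],[-0.0036,0,0.02]],"hand":[0,0,0]}'
python3 -c "
from h import *
c=snap('w12',crop=(210,350,90,230),s=4.3);print(c['obs']['eef_pos'],c['obs']['tool_rot'])"
```

```text
clock: 12.9
eef_pos: [0.5532, -0.2766, 0.1782]
tool_rot: [0.685, 0.729, -0.0, -0.002]
ft_force: [-0.9, -0.0, -1.2]
grip_width: 0.0151
[ 0.55322289 -0.27655587  0.17816034] [ 6.84899748e-01  7.28635182e-01 -4.78816608e-04 -1.69628539e-03]
```

View pics/w12.png

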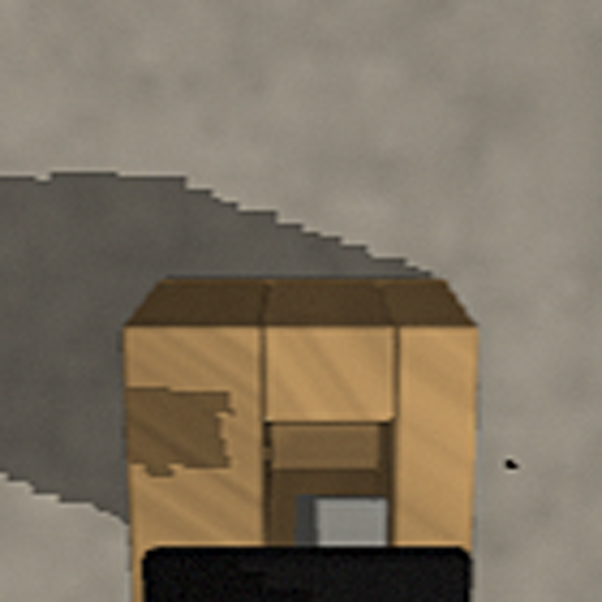

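```bash
python3 - <<'E'
from h import *
c=load('w12');o=c['obs']
g=lambda u,v,z:(onz(c,(210+u/4.3-.4,90+v/4.3-.4),z,o)*1000).round(1)
print(g(387,497,o["eef_pos"][2]-.0808),g(315,497,o["eef_pos"][2]-.0808)); print("slot",g(266,421,.066),g(393,421,.066))
E
```

```text
[ 566.7 -266.9   97.4] [ 555.  -267.6   97.4]
slot [ 545.9 -262.8   66. ] [ 568.9 -261.4   66. ]
```

```bash
python3 -m crank '{"dr":[[0,0,0],[0,0,0],[0,0,0],[0,0,0],[0,0,0],[0,0,0],[0,0,0]],"travel":[[0,-0.0015,0.005],[0,-0.0015,0.02],[0,-0.0015,0.04],[0,-0.0015,0.06],[0,-0.0015,0.078],[0,-0.0015,0.085],[0,-0.0015,0.085]],"hand":[0,0,0,0,0,0,0]}'
```

```text
clock: 13.82
eef_pos: [0.5522, -0.2769, 0.0944]
tool_rot: [0.685, 0.729, -0.0, -0.001]
ft_force: [-0.4, -0.5, -0.2]
grip_width: 0.0151
```

Down another 4.5 mm, slowly, then check force.

```bash
python3 -m crank '{"dr":[[0,0,0],[0,0,0],[0,0,0],[0,0,0]],"travel":[[0,0,0.002],[0,0,0.0035],[0,0,0.0045],[0,0,0.0045]],"hand":[0,0,0,0]}'
python3 -c "
from h import *
c=snap('w13',crop=(210,350,120,230),s=5);snap('s13','scene',(300,400,230,330),5.5)"
```

```text
clock: 14.32
eef_pos: [0.5528, -0.2771, 0.0907]
tool_rot: [0.685, 0.729, 0.0, 0.0]
ft_force: [1.0, -1.4, -1.5]
grip_width: 0.0154
```

View pics/s13.png

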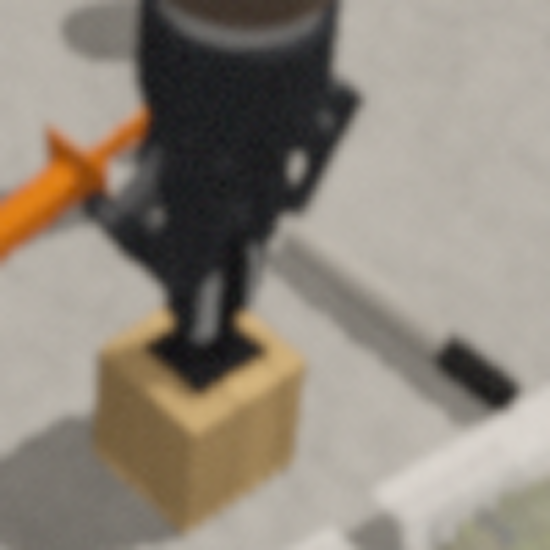

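View pics/w13.png

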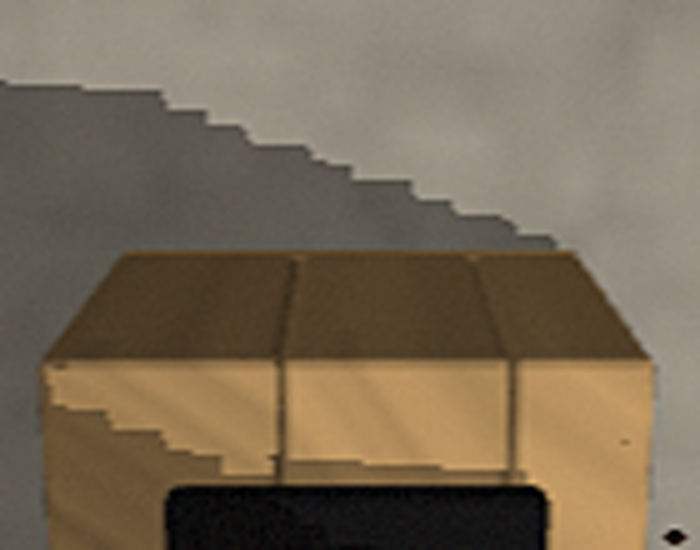

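```bash
python3 -m crank '{"dr":[[0,0,0],[0,0,0],[0,0,0],[0,0,0],[0,0,0]],"travel":[[0,0,0.0007],[0,0,0.0007],[0,0,0.0007],[0,0,0.0007],[0,0,0.0007]],"hand":[0,0.04,0.08,0.08,0.08]}'
python3 -m crank '{"dr":[[0,0,0],[0,0,0],[0,0,0],[0,0,0],[0,0,0],[0,0,0]],"travel":[[0,0,-0.02],[0,0,-0.05],[0,0,-0.09],[0,0,-0.13],[0,0,-0.16],[0,0,-0.16]],"hand":[0.08,0.08,0.08,0.08,0.08,0.08]}'
python3 -c "
from h import *
c=snap('w14');snap('s14','scene',(220,400,200,335),4.4)"
```

```text
clock: 15.05
eef_pos: [0.5527, -0.2771, 0.09]
tool_rot: [0.685, 0.729, 0.0, 0.0]
ft_force: [0.4, 0.3, 0.5]
grip_width: 0.0805
clock: 15.8
eef_pos: [0.5542, -0.2778, 0.2532]
tool_rot: [0.685, 0.729, 0.001, 0.003]
ft_force: [0.8, -0.6, -0.6]
grip_width: 0.0803
```

View pics/s14.png

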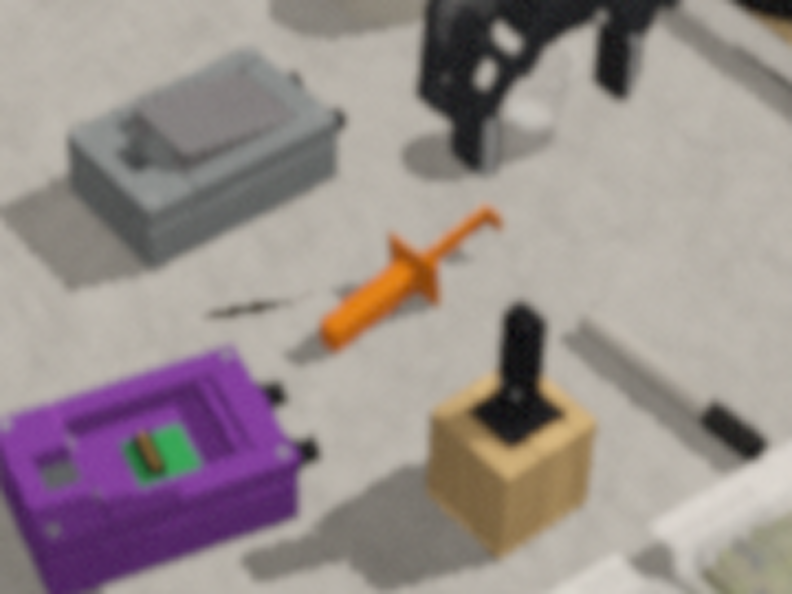

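View pics/w14.png

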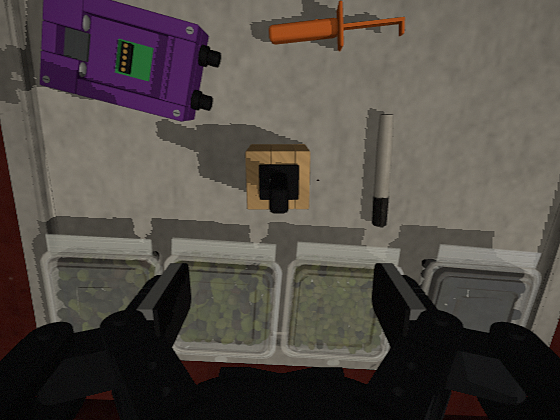

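```bash
python3 - <<'E'
from h import *
c=load('w14');T=np.array(c["T_tool_cam"])
for x in(11,-11):
  for y in(40,-40):
    for z in (-11,0):
      p=T[:3,:3].T@(np.array([x,y,z])/1000-T[:3,3]);q=c["K"]@p;print(x,y,z,(q[:2]/q[2]).round(0))
plan([.515,.0242,.20],down(np.radians(182.2)))
E
```

```text
11 40 -11 [371. 259.]
11 40 0 [364. 249.]
11 -40 -11 [185. 259.]
11 -40 0 [192. 249.]
-11 40 -11 [367. 303.]
-11 40 0 [361. 291.]
-11 -40 -11 [189. 303.]
-11 -40 0 [195. 291.]
clock 15.9 travel [0.3029, -0.0188, 0.0494] dr [-0.0001, -0.0004, -1.5472] rows>= 8.3
```

```bash
python3 -m crank '{"dr":[[0,0,-0.17],[0,0,-0.34],[0,0,-0.51],[0,0,-0.68],[0,0,-0.85],[0,0,-1.02],[0,0,-1.19],[0,0,-1.36],[0,0,-1.547],[0,0,-1.547]],"travel":[[0.035,-0.002,0],[0.07,-0.004,0],[0.105,-0.006,0],[0.14,-0.008,0.0],[0.175,-0.01,0],[0.21,-0.012,0.01],[0.245,-0.014,0.02],[0.28,-0.017,0.03],[0.303,-0.019,0.049],[0.303,-0.019,0.049]],"hand":[0.08,0.08,0.08,0.08,0.08,0.08,0.07,0.07,0.07,0.07]}'
python3 -c "
from h import *
c=snap('w15');print(c['obs']['eef_pos'],c['obs']['joint_pos'])"
```

```text
clock: 17.15
eef_pos: [0.5123, 0.0254, 0.1977]
tool_rot: [-0.02, 1.0, -0.0, -0.003]
ft_force: [0.7, -0.5, 0.2]
grip_width: 0.0699
[0.51233968 0.02535505 0.1977083 ] [ 4.94744515e-02  2.88538054e-01 -1.94039215e-02  1.26980604e+00
 -4.40141398e-05  9.59886004e-03]
```

View pics/w15.png

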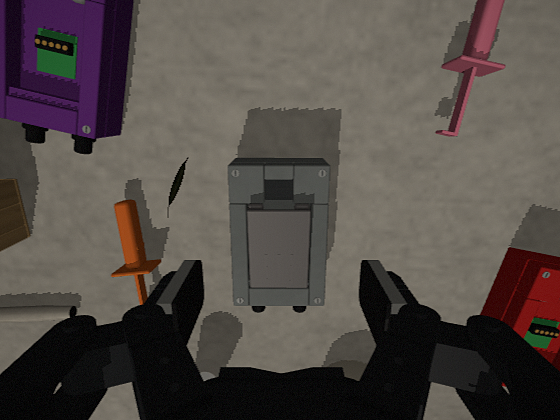

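```bash
python3 - <<'E'
from h import *
c=load('w15')
im=c["color"][150:315,215:345,::-1]
cv2.imwrite("pics/w15c.png",cv2.resize(np.clip(im*1.4,0,255).astype(np.uint8),None,fx=4.6,fy=3.6,interpolation=cv2.INTER_CUBIC))
E
```

```text
(no output)
```

View pics/w15c.png

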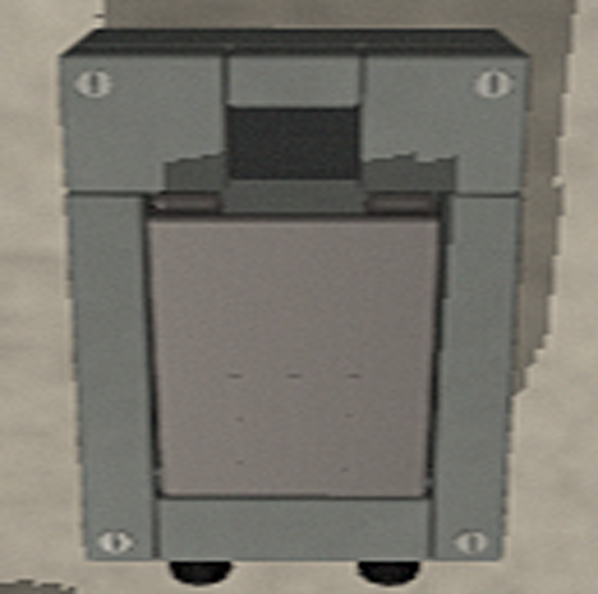

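```bash
python3 - <<'E'
from h import *
c=load('w15');o=c['obs']
g=lambda u,v,z:(onz(c,(215+u/4.6-.4,150+v/3.6-.35),z,o)*1000).round(1)
print("near edge",g(150,220,.063),g(440,219,.063));print("far",g(165,494,.050),g(425,494,.05))
print("box corners",g(60,57,.05),g(527,57,.05),g(502,558,.05),g(88,558,.05))
print("notch",g(228,106,.05),g(360,106,.05)); print("side rims",g(146,193,.05),g(441,193,.05))
E
```

```text
near edge [526.1  -3.1  63. ] [523.7  51.6  63. ]
far [ 6.071e+02 -2.000e-01  5.000e+01] [605.   54.7  50. ]
box corners [489.4 -21.8  50. ] [485.9  66.8  50. ] [623.9  72.4  50. ] [627.4 -16.5  50. ]
notch [500.2  10.4  50. ] [499.2  35.7  50. ]
side rims [523.   -5.1  50. ] [520.7  52.7  50. ]
```

```bash
python3 -m crank '{"dr":[[0,0,0],[0,0,0],[0,0,0]],"travel":[[-0.012,-0.0005,0.02],[-0.024,-0.0005,0.05],[-0.024,-0.0005,0.05]],"hand":[0.07,0.07,0.07]}'
python3 -c "
from h import *
c=snap('w16');print(c['obs']['eef_pos'])
plan([.537,.0248,.060],down(np.radians(182.2)))"
```

```text
clock: 17.58
eef_pos: [0.5377, 0.0234, 0.1487]
tool_rot: [-0.018, 1.0, -0.0, -0.003]
ft_force: [-0.6, -1.0, 0.6]
grip_width: 0.07
[0.5376965  0.02338912 0.14867655]
clock 17.625 travel [0.0009, 0.0013, 0.0902] dr [-0.0003, -0.0029, -0.0028] rows>= 1.4
```

View pics/w16.png

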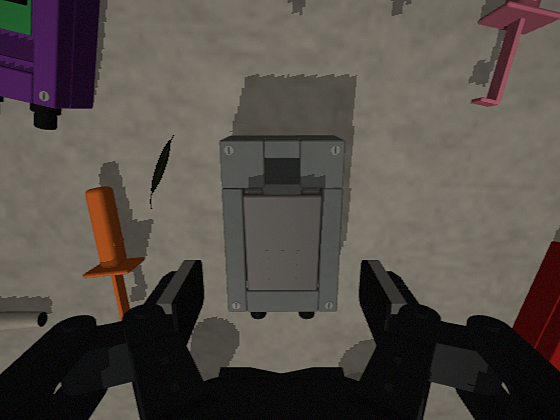

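```bash
python3 -m crank '{"dr":[[0,-0.003,0],[0,-0.003,0],[0,-0.003,0],[0,-0.003,0],[0,-0.003,0]],"travel":[[0.001,0.001,0.03],[0.001,0.001,0.06],[0.001,0.001,0.08],[0.001,0.001,0.088],[0.001,0.001,0.088]],"hand":[0.07,0.07,0.07,0.07,0.07]}'
python3 -c "
from h import *
c=snap('w17');print(c['obs']['eef_pos'],c['obs']['tool_rot'])
plan([.537,.0248,.049],down(np.radians(182.2)))"
```

```text
clock: 18.25
eef_pos: [0.5382, 0.0253, 0.0637]
tool_rot: [-0.019, 1.0, 0.0, 0.002]
ft_force: [-0.9, 0.0, -0.0]
grip_width: 0.0702
[0.53821303 0.02525741 0.06371318] [-1.86884023e-02  9.99823668e-01  2.12126341e-05  1.83737088e-03]
clock 18.3 travel [0.0018, -0.0005, 0.0151] dr [-0.0001, 0.0047, -0.0008] rows>= 0.2
```

View pics/w17.png

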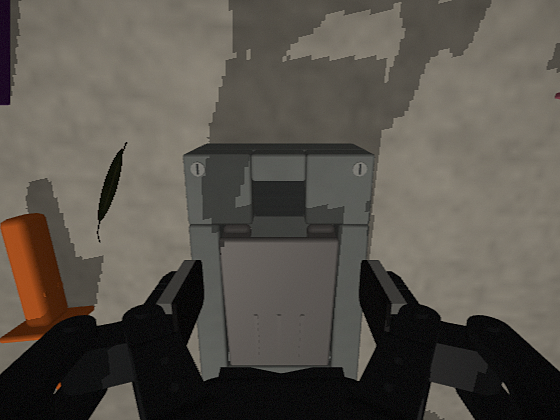

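```bash
python3 -m crank '{"dr":[[0,0.003,0],[0,0.003,0],[0,0.003,0],[0,0.003,0],[0,0.003,0]],"travel":[[0.001,-0.001,0.005],[0.0015,-0.001,0.01],[0.0015,-0.001,0.0135],[0.0015,-0.001,0.0135],[0.0015,-0.001,0.0135]],"hand":[0.07,0.07,0.07,0.066,0.066]}'
python3 -c "
from h import *
c=snap('w18');print(c['obs']['eef_pos'],c['obs']['tool_rot'])
snap('s18','scene',(210,330,150,280),4.5)"
```

```text
clock: 18.92
eef_pos: [0.5366, 0.0245, 0.0494]
tool_rot: [-0.019, 1.0, -0.0, 0.0]
ft_force: [0.2, -0.2, -0.1]
grip_width: 0.0659
[0.53656804 0.02451356 0.04942372] [-1.91030722e-02  9.99817519e-01 -6.40858506e-06  3.57906535e-05]
```

View pics/s18.png

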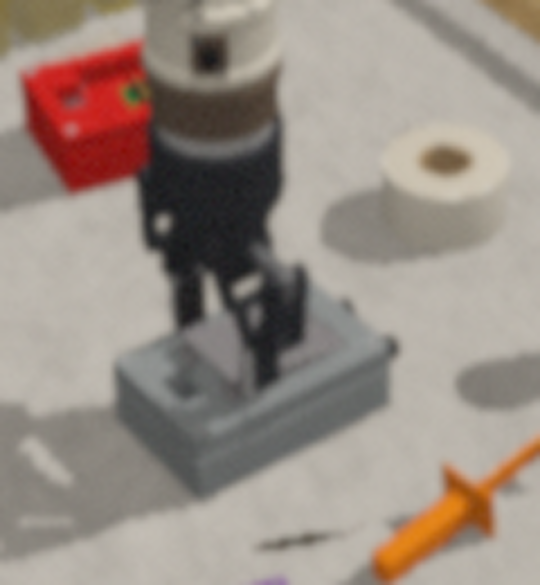

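View pics/w18.png

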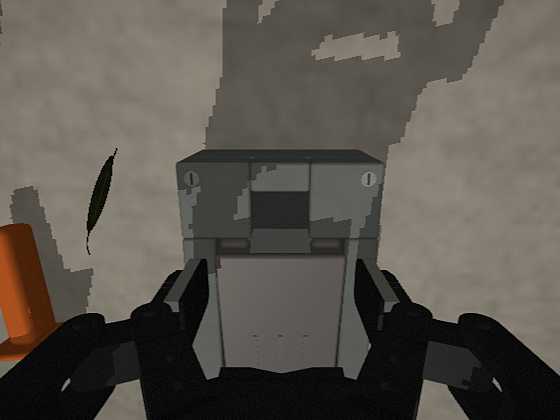

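Pads straddle the cover centrally (pads 207/356, cover 216–345). No rim contact. Close.

```bash
python3 -m crank '{"dr":[[0,0,0],[0,0,0],[0,0,0],[0,0,0]],"travel":[[0,0,0],[0,0,0],[0,0,0],[0,0,0]],"hand":[0.054,0.045,0.04,0.04]}'
```

```text
clock: 19.52
eef_pos: [0.5367, 0.0246, 0.0498]
tool_rot: [-0.019, 1.0, 0.0, 0.0]
ft_force: [-0.2, 0.4, 5.1]
grip_width: 0.0538
```

```bash
python3 -m crank '{"dr":[[0,0,0],[0,0,0],[0,0,0],[0,0,0],[0,0,0],[0,0,0]],"travel":[[0,0,-0.003],[0,0,-0.006],[0,0,-0.012],[0,0,-0.02],[0,0,-0.03],[0,0,-0.03]],"hand":[0.04,0.04,0.04,0.04,0.04,0.04]}'
python3 -c "
from h import *
c=snap('w19');print(c['obs']['eef_pos'],c['obs']['tool_rot'])
snap('s19','scene',(210,330,150,280),4.5)"
```

```text
clock: 20.27
eef_pos: [0.5376, 0.0245, 0.0808]
tool_rot: [-0.019, 1.0, 0.0, 0.001]
ft_force: [0.7, 0.7, 0.0]
grip_width: 0.0535
[0.53755201 0.02450429 0.08076778] [-1.90599224e-02  9.99817421e-01  1.88062021e-05  1.35779626e-03]
```

View pics/s19.png

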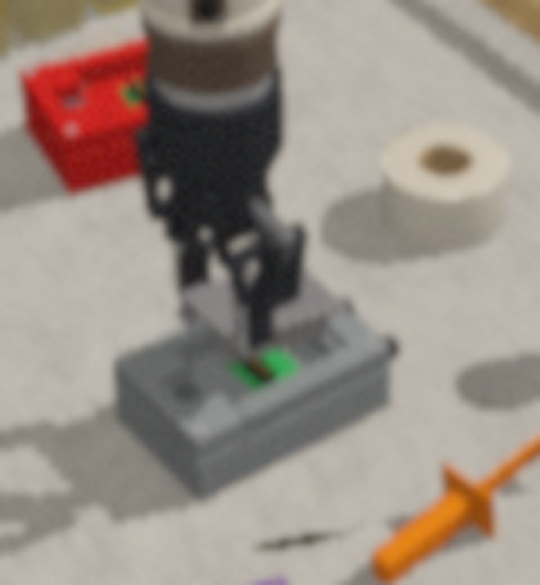

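View pics/w19.png

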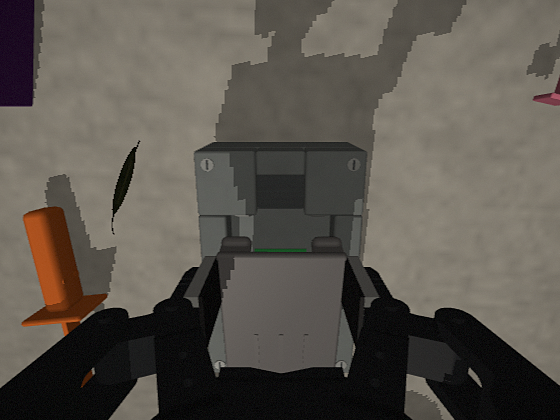

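```bash
python3 - <<'E'
from h import *
c=load('top0')
for uv in [(226,245),(228,250),(215,287),(175,205),(207,160),(206,205),(262,190)]: print(uv,onz(c,uv,.02).round(3))
R=Ro.from_rotvec([0,-.157,0]).as_matrix()
plan([.525,.165,.13],down(np.radians(182.2))@R)
E
```

```text
(226, 245) [0.452 0.178 0.02 ]
(228, 250) [0.436 0.17  0.02 ]
(215, 287) [0.32  0.203 0.02 ]
(175, 205) [0.574 0.351 0.02 ]
(207, 160) [0.73  0.259 0.02 ]
(206, 205) [0.578 0.251 0.02 ]
(262, 190) [0.635 0.073 0.02 ]
clock 20.375 travel [0.0062, 0.1408, -0.0503] dr [-0.0, -0.1564, -0.0002] rows>= 2.4
```

```bash
python3 -m crank '{"dr":[[0,0,0],[0,0,0],[0,-0.05,0],[0,-0.1,0],[0,-0.157,0],[0,-0.157,0],[0,-0.157,0],[0,-0.157,0]],"travel":[[0,0,-0.02],[0,0,-0.05],[0,0.03,-0.05],[0,0.07,-0.05],[0,0.105,-0.05],[0,0.13,-0.05],[0,0.138,-0.05],[0,0.138,-0.05]],"hand":[0.04,0.04,0.04,0.04,0.04,0.04,0.04,0.04]}'
python3 -c "
from h import *
c=snap('w20');print(c['obs']['eef_pos'],c['obs']['tool_rot'])
snap('s20','scene',(150,330,120,270),4.2)"
```

```text
clock: 21.38
eef_pos: [0.5311, 0.1623, 0.1291]
tool_rot: [-0.019, 0.997, 0.001, 0.078]
ft_force: [0.5, -0.2, -0.5]
grip_width: 0.0542
[0.5311444  0.16233947 0.12912081] [-0.01933776  0.9967536   0.00122548  0.07814608]
```

View pics/s20.png

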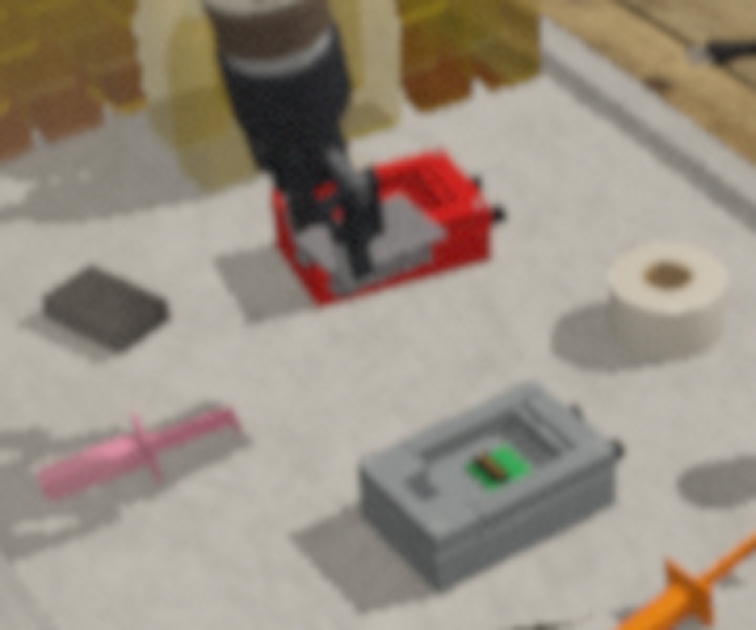

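View pics/w20.png

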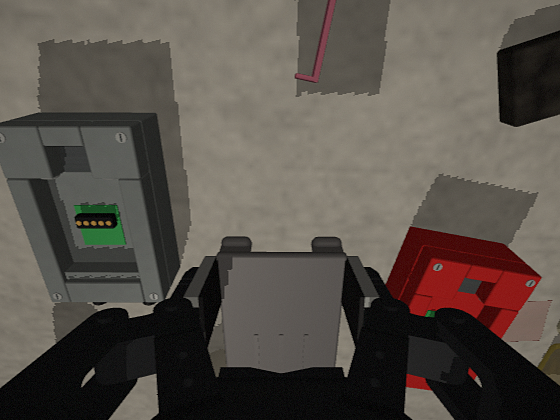

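```bash
python3 - <<'E'
from h import *
c=load('s20');o=load('w20')['obs']
im=c["color"][155:200,210:265,::-1].copy()
im=cv2.resize(np.clip(im*1.2,0,255).astype(np.uint8),None,fx=12,fy=12,interpolation=cv2.INTER_CUBIC)
p=o["eef_pos"];a=np.radians(2.2);ex=np.array([np.cos(a),np.sin(a),0]);ey=np.array([-np.sin(a),np.cos(a),0])
for dz,col in((.0115,(0,255,255)),(-.0065,(255,255,0))):
  for sx in(-12,72):
    for sy in(-28,28):
      q=proj(c,p+ex*sx/1000+ey*sy/1000+[0,0,dz]);q=(q-[210,155]+.5)*12
      cv2.circle(im,tuple(int(v) for v in q),4,col,-1);print(sx,sy,dz,q.round())
cv2.imwrite("pics/s20c.png",im)
E
```

```text
-12 -28 0.0115 [248. 366.]
-12 28 0.0115 [114. 249.]
72 -28 0.0115 [560. 233.]
72 28 0.0115 [422. 123.]
-12 -28 -0.0065 [253. 431.]
-12 28 -0.0065 [121. 314.]
72 -28 -0.0065 [563. 297.]
72 28 -0.0065 [426. 187.]
```

View pics/s20c.png

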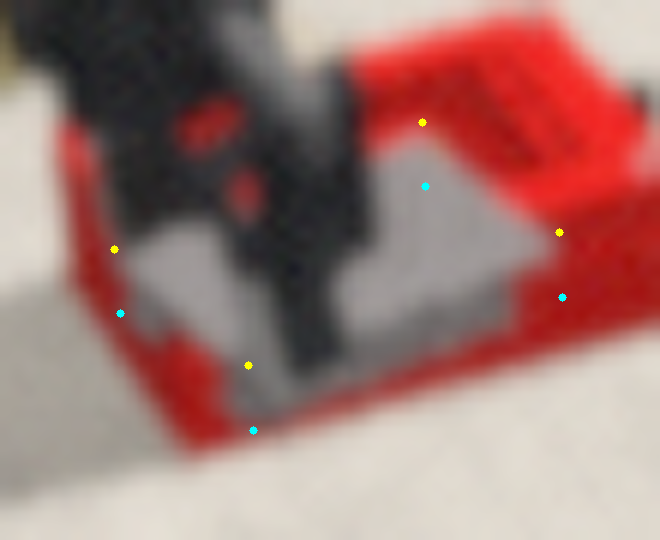

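```bash
python3 - <<'E'
from h import *
R=Ro.from_rotvec([0,-.157,0]).as_matrix()
plan([.5315,.163,.014],down(np.radians(182.2))@R)
print(R.T@[0,0,1])
E
```

```text
clock 21.475 travel [0.0177, 0.0016, 0.1138] dr [-0.0008, -0.0006, -0.0011] rows>= 1.8
[0.15635581 0.         0.98770079]
```

```bash
python3 -m crank '{"dr":[[0,0,0],[0,0,0],[0,0,0],[0,0,0],[0,0,0],[0,0,0],[0,0,0]],"travel":[[0.0047,0,0.03],[0.0095,0,0.06],[0.014,0,0.09],[0.0165,0,0.105],[0.0175,0,0.111],[0.0178,0,0.1135],[0.0178,0,0.1135]],"hand":[0.04,0.04,0.04,0.04,0.04,0.04,0.04]}'
```

```text
clock: 22.35
eef_pos: [0.5322, 0.1625, 0.0154]
tool_rot: [-0.019, 0.997, 0.002, 0.079]
ft_force: [0.4, 0.3, -1.3]
grip_width: 0.0539
```

```bash
python3 -m crank '{"dr":[[0,0,0],[0,0,0],[0,0,0]],"travel":[[0.0003,0,0.002],[0.0006,0,0.004],[0.0006,0,0.004]],"hand":[0.04,0.04,0.04]}'
python3 -c "
from h import *
snap('s21','scene',(180,300,140,240),5)"
```

```text
clock: 22.72
eef_pos: [0.5313, 0.1624, 0.0104]
tool_rot: [-0.019, 0.997, 0.001, 0.078]
ft_force: [-0.8, 0.6, -0.9]
grip_width: 0.0542
```

View pics/s21.png

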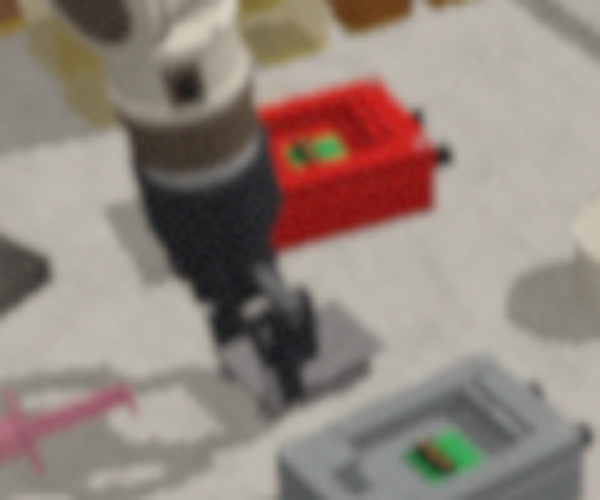

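No contact yet; continue in 1 mm steps.

```bash
python3 -m crank '{"dr":[[0,0,0],[0,0,0],[0,0,0]],"travel":[[0.0002,0,0.001],[0.0003,0,0.002],[0.0003,0,0.002]],"hand":[0.04,0.04,0.04]}'
python3 -m crank '{"dr":[[0,0,0],[0,0,0]],"travel":[[0.0002,0,0.001],[0.0002,0,0.001]],"hand":[0.04,0.04]}'
```

```text
clock: 23.15
eef_pos: [0.5313, 0.1624, 0.0083]
tool_rot: [-0.019, 0.997, 0.001, 0.078]
ft_force: [-0.3, -0.3, -0.2]
grip_width: 0.0539
clock: 23.4
eef_pos: [0.5315, 0.1624, 0.0075]
tool_rot: [-0.019, 0.997, 0.002, 0.078]
ft_force: [0.5, 0.3, -0.7]
grip_width: 0.0536
```

```bash
python3 -m crank '{"dr":[[0,0,0],[0,0,0]],"travel":[[0.0002,0,0.001],[0.0002,0,0.001]],"hand":[0.04,0.04]}'
python3 -m crank '{"dr":[[0,0,0],[0,0,0]],"travel":[[0.0001,0,0.0008],[0.0001,0,0.0008]],"hand":[0.04,0.04]}'
```

```text
clock: 23.65
eef_pos: [0.5315, 0.1624, 0.0072]
tool_rot: [-0.019, 0.997, 0.002, 0.079]
ft_force: [-2.6, 0.1, 5.7]
grip_width: 0.0538
clock: 23.9
eef_pos: [0.5315, 0.1624, 0.0072]
tool_rot: [-0.019, 0.997, 0.002, 0.079]
ft_force: [-5.0, -1.0, 11.0]
grip_width: 0.0544
```

```bash
python3 -m crank '{"dr":[[0,0,0],[0,0,0]],"travel":[[-0.0002,0,-0.0012],[-0.0002,0,-0.0012]],"hand":[0.04,0.04]}'
python3 - <<'E'
from h import *
c=snap('s22','scene');o=c['obs']
im=c["color"][185:240,215:270,::-1].copy()
im=cv2.resize(np.clip(im*1.2,0,255).astype(np.uint8),None,fx=10,fy=10,interpolation=cv2.INTER_CUBIC)
p=o["eef_pos"];a=np.radians(2.2);ex=np.array([np.cos(a),np.sin(a),0]);ey=np.array([-np.sin(a),np.cos(a),0])
for z,col in((.018,(0,255,255)),(0,(255,255,0))):
  for sx in(-12,72):
    for sy in(-28,28):
      X=p+ex*sx/1000+ey*sy/1000;X[2]=z;q=(proj(c,X)-[215,185]+.5)*10
      cv2.circle(im,tuple(int(v) for v in q),3,col,-1)
cv2.imwrite("pics/s22c.png",im)
E
```

```text
clock: 24.15
eef_pos: [0.5317, 0.1625, 0.0072]
tool_rot: [-0.019, 0.997, 0.002, 0.079]
ft_force: [-1.7, -0.1, 5.4]
grip_width: 0.0538
```

View pics/s22c.png

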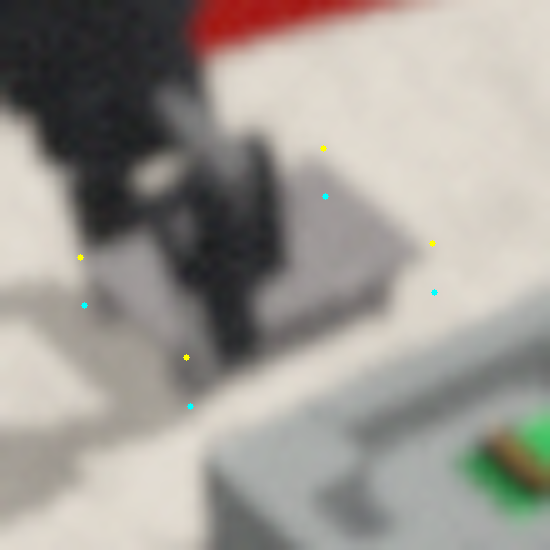

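```bash
python3 -m crank '{"dr":[[0,0,0],[0,0,0],[0,0,0],[0,0,0],[0,0,0]],"travel":[[-0.0001,0,-0.0007],[-0.0001,0,-0.0007],[-0.0001,0,-0.0007],[-0.0001,0,-0.0007],[-0.0001,0,-0.0007]],"hand":[0.04,0.057,0.062,0.07,0.074]}'
python3 -m crank '{"dr":[[0,0,0],[0,0,0],[0,0,0],[0,0,0],[0,0,0],[0,0,0]],"travel":[[0.0,0,-0.015],[0,0,-0.045],[0,0,-0.09],[0,0,-0.14],[0,0,-0.19],[0,0,-0.19]],"hand":[0.074,0.074,0.074,0.074,0.074,0.074]}'
python3 - <<'E'
from h import *
snap('w23');c=snap('s23','scene');snap('t23','top',(160,400,120,300),3.3)
im=c["color"][160:290,160:310,::-1]
cv2.imwrite("pics/s23c.png",cv2.resize(im,None,fx=4.5,fy=4.5,interpolation=cv2.INTER_CUBIC))
E
```

```text
clock: 24.82
eef_pos: [0.5314, 0.1624, 0.0075]
tool_rot: [-0.019, 0.997, 0.001, 0.078]
ft_force: [-0.3, 0.2, 0.5]
grip_width: 0.0738
clock: 25.58
eef_pos: [0.5043, 0.1624, 0.2016]
tool_rot: [-0.019, 0.996, 0.003, 0.084]
ft_force: [-0.2, 0.6, 0.1]
grip_width: 0.0737
```

View pics/s23c.png

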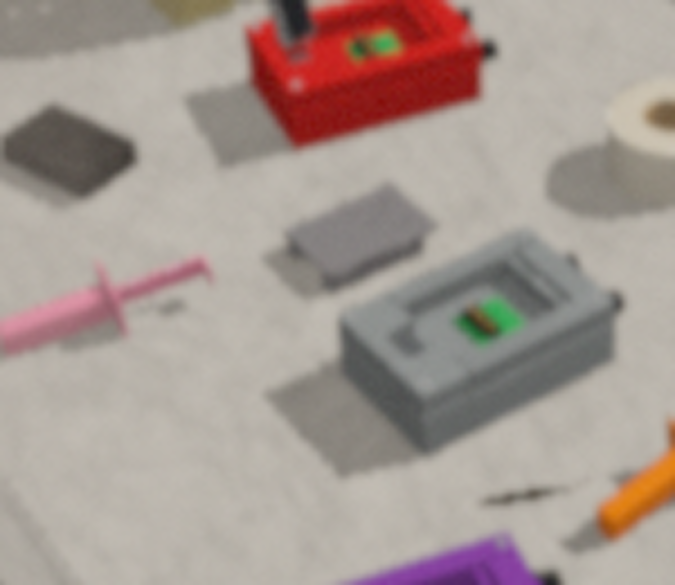

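View pics/w23.png

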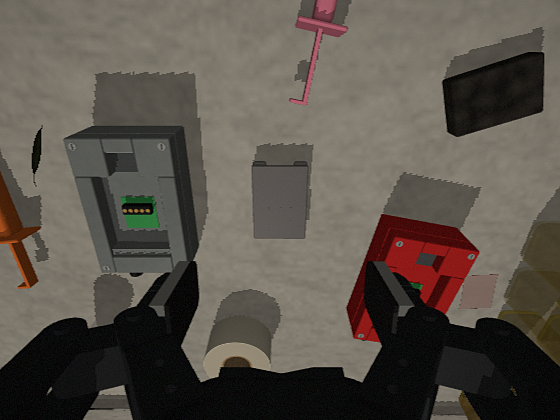

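View pics/t23.png

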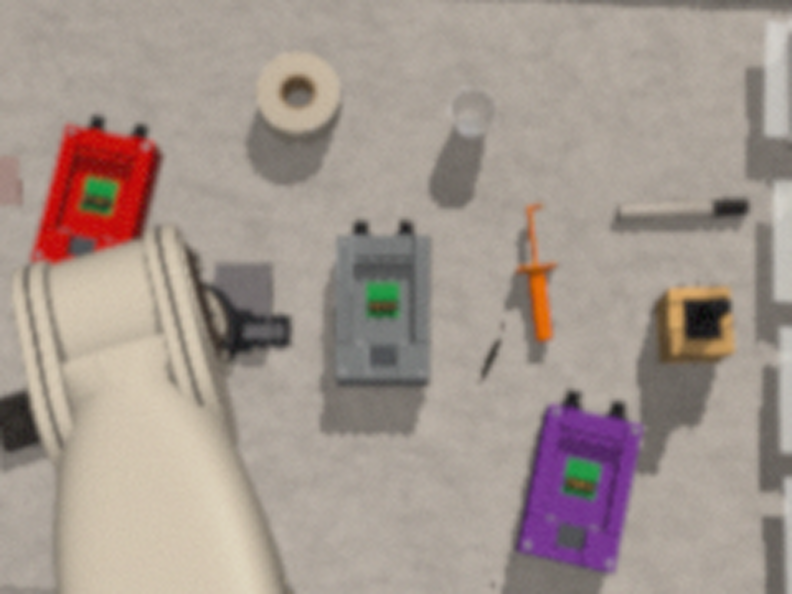

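```bash
python3 - <<'E'
from h import *
from workcell import job
c=load('w23');o=c['obs'];P=np.array([onz(c,q,.018,o) for q in [(252,163.5),(307.5,165),(305,238),(254,237.5)]])*1000
print(P.round(1),np.linalg.norm(np.roll(P,-1,0)-P,axis=1))
print(job.job_done())
E
```

```text
[[516.3 135.5  18. ]
 [515.8 189.8  18. ]
 [599.  193.1  18. ]
 [600.3 137.7  18. ]] [54.25204724 83.23882391 55.46409875 84.0901044 ]
the job is handed in; nothing more can be done
None
```

I finished the job and handed it in at about 26 s of the 61 s allowed. `job_done()` reports no verdict, so the checks below are my own.

- **Prying:** I took the black pry tool from the stand, put its toe under the cover's edge at the notch and lifted. The cover popped and stayed tilted after I drew the toe out.
- **Tool back in the stand:** I lowered it into the slot and released it. The scene and wrist pictures afterwards show it upright with its collar on the stand.
- **Cover:** I pinched it by its sides, lifted it out, levelled it in the air and lowered it until the force reading showed bench contact. I eased the force off before opening the fingers.

**Last checks:**
- The cover lies flat at about (0.56, 0.16) m, roughly 60 mm clear of the box. Its corners measured about 54–55 x 83–84 mm at its 18 mm height, against 56 x 84 mm nominal, which fits it lying flat.
- The bystanders and look-alikes show no movement in the final pictures.
- The gripper was about 0.2 m above the bench, touching nothing, when I handed in.
- The highest force I read after a move was about 12 N, when the cover met the bench.

**Disagreements:** the gripper read about 54 mm on the 56 mm cover. In the scene view the cover appeared about 2 mm lower than I predicted, which is near the calibration error.

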